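# Fit the return spring on the brew-piston rod

## Robot

A 6-joint arm with a two-finger parallel gripper is mounted at the origin on the work surface. World frame = base frame: x ahead of the robot, y to its left, z up, the work surface at z = 0. Lengths are in m, angles in rad, forces in N, time in s.
With the tool pointing down it reaches from about 0.275 to 0.825 m from the base axis. Payload 4.9 kg.
Tool frame: the origin (TCP) lies midway between the tips of the shut fingers; the grasp point (between the pads) lies 19 mm behind it (bot.grip_depth is the distance from the TCP to the grasp point, in m); z points along the fingers, y is the line along which they close (so a half turn about z gives the same grasp; the last joint's range is limited). The gripper opens to 85 mm and grips with 20 to 120 N. Pads are 22 mm wide; open, the fingers measure 114 mm over their backs; the gripper's body (76 mm by 85 mm) begins 54 mm behind the grasp point. The pads swing forward as they close: fully open they stand 13 mm farther back than shut.
Start: joints at [-1.34, 0.326, -0.193, 1.052, 0, 1.437], TCP at [0.196, -0.514, 0.204] pointing down, gripper open.
Joint ranges: [-2.65, 2.65], [-0.97, 1.79], [-1.3, 1.35], [-1.93, 2.1], [-1.47, 1.37], [-3.14, 3.14]. Speed limits (rad/s): [2.57, 2.57, 3.14, 3.14, 3.14, 3.14].

## Interface

Orientations are given as a unit quaternion [w, x, y, z].
In Python, from cell import bot gives the robot as it stands. Calls block until the motion is done:
- bot.move_pose(position, orientation): joint-space move of the TCP to a pose.
- bot.move_linear(position, speed=0.15, rotation=None, until_force=None): straight line of the TCP; rotation=None keeps the orientation; speed is the mean speed in m/s. With until_force (N) it stops when the force on the tool has changed by that much, and returns True; else False.
- bot.goto_joints(angles): joint-space move.
- bot.set_gripper(opening, grasp_force=None): opening from 0.0 (shut) to 1.0 (fully open); grasp_force is the grip in N (None keeps the last); returns when the fingers have stopped.
- bot.wait(seconds).
- bot.solve_ik(position, orientation): joint angles nearest the present ones, or None.
- bot.camera(name): name is "side" or "top" or "wrist"; returns the picture (400x640x3 uint8, red, green, blue); there is no depth.
- bot.calibration(name): a dict with "mtx" (3x3 intrinsics, pixels), "extrinsics" (4x4, takes a point from world to camera coordinates); the wrist camera has in their place "hand_eye" (4x4, takes a point from camera to tool coordinates, whose origin is the TCP and whose axes are the flange's). Camera axes: x right, y down, z forward; pixel columns grow to the right and rows downward; lengths in m; the calibration is good to about 2 mm. A picture is of the moment at which its call begins: read the wrist's pose just before it. calibration takes no time and is no camera call.
A pose or a line that the arm cannot do raises bot.PlanningError and nothing moves.
- bot.close_job(): hands the job in; it is judged then, once.
Trained networks look in the newest picture that a camera, given by its name, has taken for a name from the list of things; names that differ only in an ending like _2 or _b are one class to them, and where a whole thing is asked for, a point or a joint stands for the part that bears it (a point fixed in the world has none). Each returns a list of dicts, best first, with "confidence" (0 to 1); they miss things now and then, are a little off and sometimes report something else, mostly with a low value. They report only what shows in the picture. A call takes as long as a camera call.
- bot.search_frame(camera, thing): "bbox" ([left, top, width, height] in pixels, round what is visible of it).
Readings, each from a call of its own:
- bot.read_clock(): time.
- bot.read_joint_positions(): joint angles.
- bot.read_joint_vel(): joint speeds.
- bot.read_joint_efforts(): joint torques, N m.
- bot.read_position(): TCP position.
- bot.read_tool_rot(): TCP orientation.
- bot.read_ft_force(): force on the tool from outside, world axes, zero at the start.
- bot.read_moment(): the same for the moment, N m.
- bot.read_gripper_width(): opening from 0.0 (shut) to 1.0 (fully open).
- bot.read_finger_force(): force on a finger pad.
Only numpy, scipy, OpenCV 4.12 (cv2) and the standard library are available. Lean on these libraries where they do the work, as an engineer would, in place of code of your own. Each camera call takes 0.05 s, during which the arm holds its last target. There are 200 camera calls.

## Task

Fit the return spring onto the brew-piston rod: lift the thick coil spring out of its groove by its two ends, lay it in the V rest and let go, then take it across its middle and thread it over the level rod of the jig, giving it a small twist if the coils snag and not forcing it, until it is fully home against the flange. Leave the spring on the rod, and leave the other parts and tools where they are.

Things in the scene. Friction and masses are not known exactly. Their poses are not given: they have to be found in the camera images.
- spring_center (a point): Centre of the return spring, a rigid steel coil on its side: 60 mm long, 39 mm outside, about 28 mm inside diameter, wire 5 mm, flat closed ends, about 130 g; does not compress. x runs along it (either way round is the same; it may roll about x). Starts in one rack groove, along it, this point 24.5 mm above the bench; ribs too close for fingers beside it, ends free.
- rack_mid (a point): Middle of the fixed grey rack, on the floor of its middle groove, 5 mm above the bench. 150 mm long along x, 166 mm wide along y; three grooves run along x, open at both ends, at y = -52, 0 and +52 mm, each 42 mm wide between ribs 10 mm thick whose tops are 30 mm above the bench.
- tube_center (a point): Centre of a plain smooth steel tube, 60 mm long, 39 mm diameter, lying along its x axis in another groove of the rack. Not wanted: leave it.
- slim_center (a point): Centre of a slim spring, 100 mm long, 24 mm diameter, lying along its x axis in another groove of the rack, 17 mm above the bench. Not wanted: leave it.
- vrest_seat (a point): Where the spring's centre is when it lies mid-way in the V rest, 52.5 mm above the bench. The rest is a fixed bent steel trough, 36 mm long along x, 32 mm wide, sides sloping 30 degrees, bottom line 30 mm and edges 39 mm above the bench, on a 70 x 50 x 6 mm foot. The spring lies along x, overhanging the trough at both ends and sides.
- rod_seat (a point): On the rod's axis where it meets the flange of the fixed grey jig, 85 mm above the bench. x runs level along the rod into the flange; the rod stands out to -x, 90 mm long, 22 mm diameter, the last 12 mm tapering to a 10 mm nose. Flange 50 mm diameter; the post behind it is 110 mm tall. Spring fully home: its centre at x = -30 mm; let go, it sags about 3 mm onto the rod.
- rod_tip (a point): Centre of the rod's free nose, 90 mm from the flange, 85 mm above the bench; axes as rod_seat.
- piston: White plastic piston, 48 mm diameter and 50 mm tall, standing on the bench (origin under its centre). Leave it.
- group_cap: White plastic cap, 64 mm diameter and 22 mm tall, on the bench (origin under its centre). Leave it.
- screwdriver: Screwdriver lying on the bench beyond the task's things (origin under its middle, along x). Leave it.
- wrench: Wrench lying on the bench on the near left (origin under its middle, along x). Leave it.

How it is judged:
By the outcome, as a careful person would: the job done as asked, in the order asked, and still so for the second after the job is handed in, with the robot touching nothing.
It also fails if it takes over 58 s, if anything falls off the work surface, if the arm or the gripper's body presses on something with over 40 N, if the wrist force passes 120 N, or if a joint passes its speed limit or range.

## Working session

There is one attempt and no reset: what is moved stays moved. The work goes in short steps, each a Python script; the robot and the scene stay as the last script left them, time stands still between calls to the robot, and variables do not carry over. Pictures are saved under pics/ and viewed, at most 10 in all, crops included, and the job is handed in when it is done.

```bash
ls; mkdir -p pics; python3 - <<'E'
from cell import bot
import cv2,numpy as np
ims=[]
for c in("top","side","wrist"):
    im=bot.camera(c);cv2.imwrite(f"pics/{c}0.png",im[:,:,::-1])
    k=bot.calibration(c);print(c,np.round(k["mtx"],1).tolist(),np.round(k.get("extrinsics",k.get("hand_eye")),3).tolist())
    if c!="wrist":
        for t in("spring_center","rack_mid","tube_center","slim_center","vrest_seat","rod_seat","rod_tip","piston","group_cap"):
            print(t,[(np.round(d["bbox"]).tolist(),round(d["confidence"],2)) for d in bot.search_frame(c,t)[:2]])
print(bot.read_clock(),bot.read_tool_rot())
E
```

```text
pics
top [[370.9, 0.0, 320.7], [0.0, 370.9, 203.4], [0.0, 0.0, 1.0]] [[-0.061, -0.998, -0.003, 0.048], [-0.97, 0.06, -0.235, 0.58], [0.234, -0.011, -0.972, 0.8], [0.0, 0.0, 0.0, 1.0]]
spring_center [([412.0, 215.0, 18.0, 28.0], 0.57)]
rack_mid [([405.0, 196.0, 76.0, 66.0], 0.85), ([332.0, 118.0, 11.0, 75.0], 0.27)]
tube_center [([432.0, 217.0, 19.0, 28.0], 0.91), ([344.0, 176.0, 25.0, 20.0], 0.42)]
slim_center [([456.0, 208.0, 11.0, 36.0], 0.8), ([346.0, 178.0, 22.0, 13.0], 0.65)]
vrest_seat [([321.0, 245.0, 23.0, 26.0], 0.72)]
rod_seat [([181.0, 158.0, 48.0, 81.0], 0.69), ([303.0, 183.0, 24.0, 26.0], 0.68)]
rod_tip [([184.0, 156.0, 47.0, 80.0], 0.85), ([402.0, 196.0, 79.0, 63.0], 0.66)]
piston [([347.0, 176.0, 21.0, 18.0], 0.86)]
group_cap [([299.0, 182.0, 32.0, 25.0], 0.83)]
side [[374.3, 0.0, 316.4], [0.0, 374.3, 199.4], [0.0, 0.0, 1.0]] [[0.917, -0.398, 0.002, -0.517], [-0.26, -0.603, -0.754, 0.21], [0.302, 0.692, -0.656, 0.777], [0.0, 0.0, 0.0, 1.0]]
spring_center [([327.0, 281.0, 29.0, 27.0], 0.92)]
rack_mid [([301.0, 270.0, 108.0, 104.0], 0.78)]
tube_center [([334.0, 300.0, 34.0, 28.0], 0.95)]
slim_center [([338.0, 324.0, 51.0, 30.0], 0.91)]
vrest_seat [([264.0, 222.0, 30.0, 27.0], 0.6)]
rod_seat [([261.0, 121.0, 75.0, 44.0], 0.61)]
rod_tip [([266.0, 122.0, 69.0, 45.0], 0.73)]
piston [([352.0, 222.0, 19.0, 26.0], 0.87)]
group_cap [([321.0, 197.0, 24.0, 22.0], 0.67)]
wrist [[341.5, 0.0, 321.4], [0.0, 341.5, 204.3], [0.0, 0.0, 1.0]] [[0.001, -0.946, -0.323, 0.083], [1.0, 0.001, -0.001, -0.001], [0.002, -0.323, 0.946, -0.17], [0.0, 0.0, 0.0, 1.0]]
1.05 [ 6.23714549e-06  9.83413752e-01  1.81376385e-01 -5.73325924e-07]
```

View pics/top0.png

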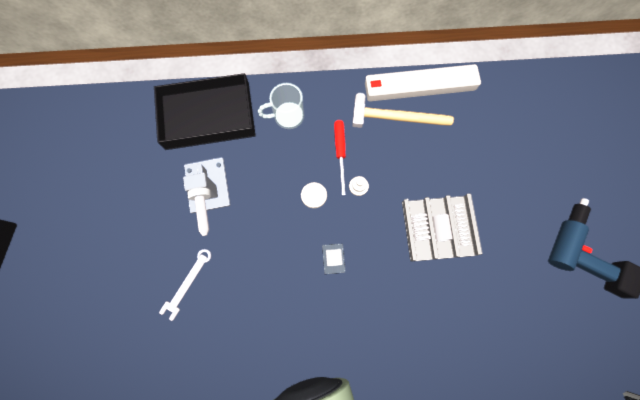

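View pics/side0.png

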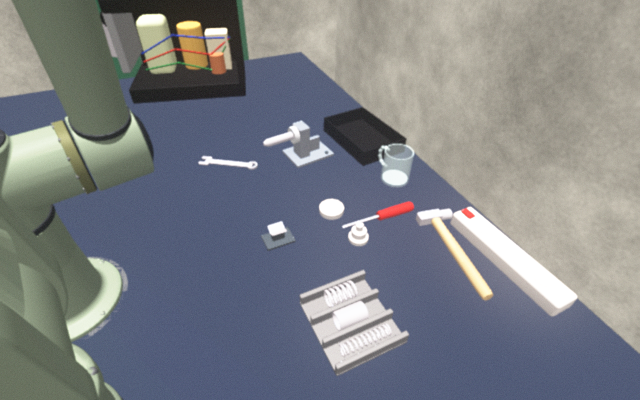

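Top view: the thick spring lies in the rack's left groove (421,229), tube in the middle (442,231) and slim spring on the right (462,226). The V rest is at (334,258), and the rod runs from its tip (204,233) to the flange (~199,193). The side view agrees.

```bash
cat > h.py <<'E'
from cell import bot
import cv2,numpy as np
from scipy.spatial.transform import Rotation as R
def cam(c,pose=None):
    k=bot.calibration(c)
    if c!="wrist": return k["mtx"],np.array(k["extrinsics"])
    p,q=pose if pose else (bot.read_position(),bot.read_tool_rot())
    T=np.eye(4);T[:3,:3]=R.from_quat(np.roll(q,-1)).as_matrix();T[:3,3]=p
    return k["mtx"],np.linalg.inv(T@np.array(k["hand_eye"]))
def px(KE,uv,z):
    K,E=KE;Ei=np.linalg.inv(E);d=Ei[:3,:3]@np.linalg.solve(K,[*uv,1.]);o=Ei[:3,3]
    return o+d*(z-o[2])/d[2]
def proj(KE,P):
    K,E=KE;p=K@(E[:3,:3]@np.array(P)+E[:3,3]);return p[:2]/p[2]
def down(yaw): # tool z down, tool y (closing) along world angle yaw
    y=np.array([np.cos(yaw),np.sin(yaw),0]);z=np.array([0,0,-1.]);x=np.cross(y,z)
    return np.roll(R.from_matrix(np.c_[x,y,z]).as_quat(),1)
E
python3 - <<'E'
from h import *
t=cam("top");s=cam("side")
for n,a,b,z in [("spring",(421,229),(341.5,294),.03),("tube",(442,231),(351,314),.03),("slim",(462,226),(363,339),.02),("vrest",(334,258),(278,230),.035),("tip",(204,233),(266,143),.085),("flange",(199,193),(296,134),.085),("piston",(358,185),(359,235),.025)]:
    print(n,np.round(px(t,a,z),3),np.round(px(s,b,z),3))
E
```

```text
spring [ 0.513 -0.226  0.03 ] [ 0.519 -0.23   0.03 ]
tube [ 0.505 -0.276  0.03 ] [ 0.516 -0.278  0.03 ]
slim [ 0.515 -0.329  0.02 ] [ 0.516 -0.328  0.02 ]
vrest [ 0.456 -0.012  0.035] [ 0.459 -0.013  0.035]
tip [0.525 0.279 0.085] [0.529 0.283 0.085]
flange [0.62  0.292 0.085] [0.626 0.295 0.085]
piston [ 0.634 -0.084  0.025] [ 0.632 -0.095  0.025]
```

```bash
python3 - <<'E'
from h import *
import json
P={"rod":([.565,.285,.22],-np.pi/2+.13),"vrest":([.458,-.012,.16],-np.pi/2),"rack":([.516,-.255,.17],0)}
out={}
for n,(p,yw) in P.items():
    best=None
    for y in (yw,yw+np.pi):
        j=bot.solve_ik(p,down(y))
        if j is not None: print(n,round(y,2),np.round(j,2))
    y=yw
    bot.move_pose(p,down(y));bot.wait(.15)
    ps=(np.array(bot.read_position()).tolist(),np.array(bot.read_tool_rot()).tolist())
    im=bot.camera("wrist");cv2.imwrite(f"pics/w_{n}.png",im[:,:,::-1]);out[n]=ps
    print(n,bot.read_clock(),np.round(ps[0],4), [[(t,np.round(d["bbox"],1).tolist(),round(d["confidence"],2)) for d in bot.search_frame("wrist",t)[:1]] for t in dict(rod=["rod_seat","rod_tip"],vrest=["vrest_seat"],rack=["spring_center","tube_center"])[n]])
json.dump(out,open("poses.json","w"))
E
```

```text
rod -1.44 [ 0.35  0.47  0.07  1.17  0.   -2.92]
rod 1.7 [0.35 0.47 0.07 1.17 0.   0.22]
rod 4.8667 [0.5652 0.2846 0.22  ] [[('rod_seat', [270.7, 0.0, 99.1, 227.3], 0.6)], [('rod_tip', [267.8, 1.0, 101.9, 233.8], 0.56)]]
vrest -1.57 [-0.19  0.2  -0.49  0.88  0.    2.95]
vrest 1.57 [-0.19  0.2  -0.49  0.88  0.   -0.19]
vrest 9.9917 [ 0.458 -0.012  0.16 ] [[('vrest_seat', [290.8, 139.5, 54.9, 73.0], 0.92)]]
rack 0 [-0.59  0.4  -0.18  1.    0.    0.98]
rack 3.14 [-0.59  0.4  -0.18  1.    0.   -2.16]
rack 11.9583 [ 0.5161 -0.2545  0.1701] [[('spring_center', [288.6, 128.3, 70.0, 43.1], 0.57)], [('tube_center', [284.4, 184.7, 66.1, 40.3], 0.55)]]
```

View pics/w_rod.png

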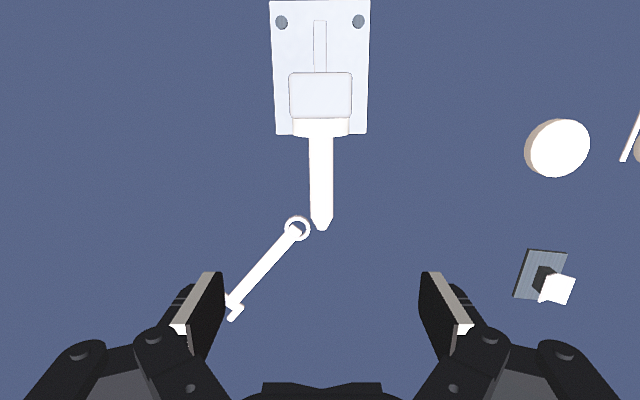

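View pics/w_vrest.png

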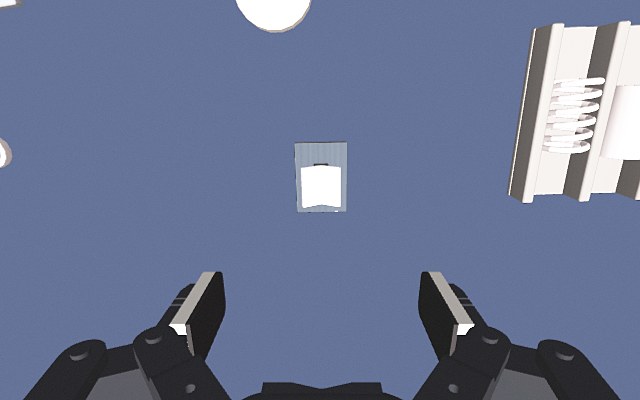

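View pics/w_rack.png

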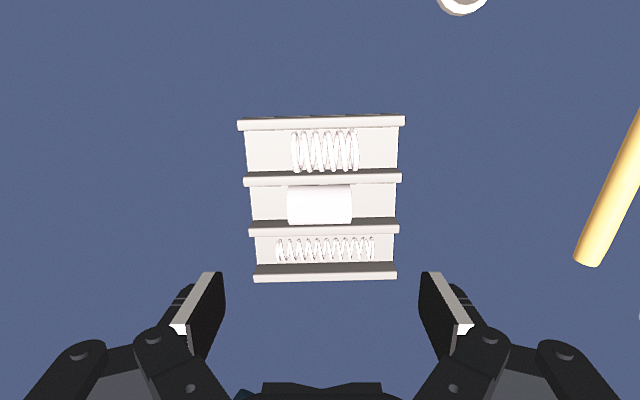

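Rod view: rod edges at columns ~310–333, nose at (322,230), flange front near row 135. V rest foot corners are at (295,142), (346,142), (348,212) and (297,213), with the trough at 302–340. In the rack view the spring spans columns 291–359 at row ~150. The rack's rib tops are clear.

```bash
python3 - <<'E'
from h import *
import json
from scipy.optimize import least_squares
ps=json.load(open("poses.json"))
C={k:cam("wrist",v) for k,v in ps.items()}
def fit(KE,M,U,x0):
    M=np.array(M);U=np.array(U,float)
    def w(p,m):
        c,s=np.cos(p[2]),np.sin(p[2]);return [p[0]+c*m[0]-s*m[1],p[1]+s*m[0]+c*m[1],m[2]]
    f=lambda p:np.concatenate([proj(KE,w(p,m))-u for m,u in zip(M,U)])
    r=least_squares(f,x0,loss="soft_l1");return r.x,np.round(f(r.x).reshape(-1,2),1).tolist()
M=[];
for y in(.078,.026,-.026,-.078): M+=[[-.075,y,.03],[.075,y,.03]]
r,e=fit(C["rack"],M,[(238,125.5),(405,120.5),(243,182),(402,177.5),(249,231),(399,227.5),(254,278),(397,275)],[.51,-.27,0]);print("rack",np.round(r,4),e)
for u in((291.5,151),(359,149),(325.3,150)): 
  q=px(C["rack"],u,.0245)-[r[0],r[1],0];c,s=np.cos(r[2]),np.sin(r[2]);print("spring rack-frame",np.round([c*q[0]+s*q[1],-s*q[0]+c*q[1]],4))
# foot: long 70 along x
for nm,uv,dims,z in(("foot",[(295,142),(346.5,142),(347.5,212),(296.5,213)],(.035,.025),.006),("trough",[(302,166),(340,166),(341.5,206),(303,207)],(.018,.016),.039)):
  a,b=dims
  r,e=fit(C["vrest"],[[a,b,z],[a,-b,z],[-a,-b,z],[-a,b,z]],uv,[.46,-.01,0]);print(nm,np.round(r,4),e)
im=cv2.imread("pics/w_rod.png").astype(float)
g=im[:,:,2] # red channel: bg blue
print("bg/white",g[180,280],g[180,320])
E_=[]
for row in range(142,214,8):
    l=g[row,295:350];m=(g[row,285]+l.max())/2;i=np.where(l>m)[0]
    x0=i[0]-(l[i[0]]-m)/(l[i[0]]-l[i[0]-1]);x1=i[-1]+(l[i[-1]]-m)/(l[i[-1]]-l[i[-1]+1])
    a,b=295+x0,295+x1;pa=px(C["rod"],(a+.0,row),.085);pb=px(C["rod"],(b,row),.085);E_.append(np.r_[(pa+pb)[:2]/2]);print(row,round(a,1),round(b,1),np.round(E_[-1],4),"w",round(np.linalg.norm(pa-pb)*1e3,1))
E_=np.array(E_);d=E_[0]-E_[-1];print("yaw",np.arctan2(d[1],d[0]))
print("tip col",g[222:240,321].astype(int))
for c in(300,305,340,345):print("flange col",c,g[112:142,c].astype(int))
for row in(125,130,133):print(row,g[row,284:300].astype(int),g[row,342:358].astype(int))
for v in(229,230,231):print(np.round(px(C["rod"],(322,v),.085),4))
im=cv2.imread("pics/w_rod.png")[90:240,260:390];cv2.imwrite("pics/crod.png",cv2.convertScaleAbs(cv2.resize(im,None,fx=4,fy=4,interpolation=cv2.INTER_CUBIC)))
E
```

```text
rack [ 0.5175 -0.2774  0.0292] [[-1.4, -0.6], [0.7, -0.4], [-0.4, -0.5], [0.9, -0.3], [-1.1, 1.6], [1.3, 1.2], [-1.2, 0.7], [0.9, 0.2]]
spring rack-frame [-0.028   0.0525]
spring rack-frame [0.0345 0.0526]
spring rack-frame [0.0033 0.0525]
foot [ 0.4585 -0.0116  0.0147] [[-0.6, 0.8], [0.9, 0.0], [-0.9, -0.2], [0.6, -0.6]]
trough [ 0.4595 -0.0117  0.0195] [[0.7, 0.9], [-0.4, 0.3], [-1.9, -0.5], [1.1, -0.8]]
bg/white 91.0 255.0
142 308.4 332.6 [0.6034 0.2908] w 21.4
150 308.4 332.6 [0.5963 0.2899] w 21.6
158 308.7 332.6 [0.5891 0.2888] w 21.6
166 308.7 332.6 [0.5819 0.2879] w 21.7
174 309.2 332.6 [0.5745 0.2867] w 21.5
182 309.3 332.6 [0.567  0.2857] w 21.5
190 309.4 332.6 [0.5594 0.2846] w 21.5
198 309.4 332.6 [0.5517 0.2836] w 21.7
206 309.6 332.6 [0.5438 0.2825] w 21.7
yaw 0.1385112650951183
tip col [255 255 255 255 255 255 255 255 217  68  89  94  91  89  92  88  91  91]
flange col 300 [241 239 238 236 234 219 212 255 255 255 255 255 255 255 255 255 255 255
 255 255 255 255 255 255 255  61  87  92  91  93]
flange col 305 [240 241 240 236 233 218 207 255 255 255 255 255 255 255 255 255 255 255
 255 255 255 255 255 255 255 173  73  85  90  90]
flange col 340 [241 241 236 234 228 215 250 255 255 255 255 255 255 255 255 255 255 255
 255 255 255 255 255 255 208  69  87  89  93  90]
flange col 345 [241 240 239 234 229 203 232 255 255 254 254 254 253 253 253 252 251 251
 252 252 252 254 255 223  69  90  91  87  89  91]
125 [236 237 237 237 237 236 236 236 226 235 249 253 254 254 255 255] [255 254 254 253 252 244 228 226 242 238 239 238 239 238 237 237]
130 [236 236 235 236 237 236 237 236 227 240 251 254 254 254 255 255] [255 254 252 252 251 239 216 224 243 239 239 240 239 239 240 239]
133 [240 241 243 243 240 241 242 241 235 247 254 255 255 255 255 255] [254 254 254 254 254 246 217 246 255 254 254 253 252 253 250 250]
[0.5206 0.2786 0.085 ]
[0.5196 0.2785 0.085 ]
[0.5185 0.2783 0.085 ]
```

View pics/crod.png

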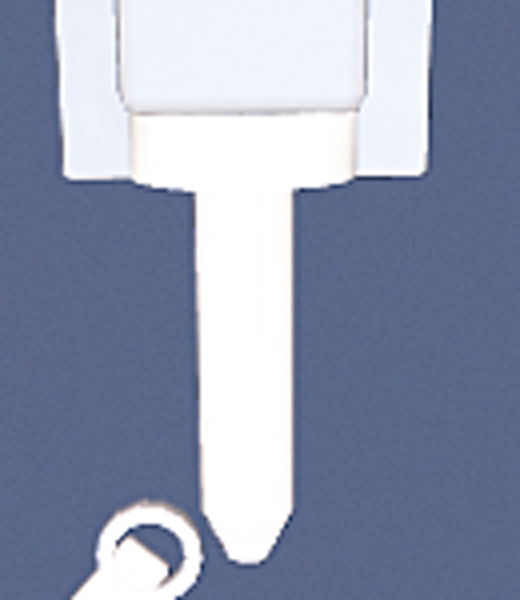

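Rod axis: tip (0.519,0.278), yaw 0.1385, flange ≈ (0.608,0.291). Measured rod width is 21.5 mm against 22, which fits. The spring is at (0.003,0.0525) in the rack frame, and the groove is at 0.052, so that also fits. Now the end grasp.

```bash
python3 - <<'E'
from h import *
q=down(.0292)
sx,sy=.5193,-.2254
bot.move_pose([sx,sy,.075],q)
print("hit",bot.move_linear([sx,sy,.004],speed=.12,until_force=6),np.round(bot.read_position(),4))
bot.set_gripper(0.0,40)
w=bot.read_gripper_width();print("w",w,bot.read_finger_force(),np.round(bot.read_ft_force(),1))
print(bot.move_linear([sx,sy,.03],speed=.08))
print(np.round(bot.read_ft_force(),1),bot.read_gripper_width())
bot.move_linear([sx,sy,.13],speed=.2)
print(np.round(bot.read_ft_force(),1),bot.read_finger_force(),bot.read_clock())
im=bot.camera("wrist");cv2.imwrite("pics/lift.png",im[150:,80:560,::-1])
E
```

```text
hit False [ 0.5202 -0.2262  0.0051]
w 0.6734463259298572 41.2059474689886 [-1.2  0.4  6.8]
False
[ 0.7 -0.5 -1.6] 0.6710987146688828
[-0.2  0.2 -3. ] 42.97797000501305 14.7833
```

View pics/lift.png

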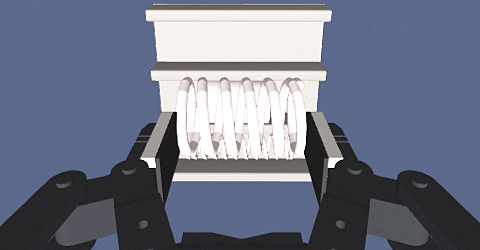

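The picture shows the spring held by its two ends, level between the pads, with the other parts undisturbed. Next: lay it in the V rest.

```bash
python3 - <<'E'
from h import *
q=down(.017);x,y=.459,-.0117
bot.move_pose([x,y,.10],q)
bot.move_linear([x,y,.042],speed=.12);bot.wait(.15)
print("hit",bot.move_linear([x,y,.027],speed=.03,until_force=4),np.round(bot.read_position(),4),np.round(bot.read_ft_force(),1))
bot.set_gripper(1.0);print(bot.read_gripper_width(),np.round(bot.read_ft_force(),1))
bot.move_linear([x,y,.15],speed=.25)
bot.wait(.1);import json
json.dump([np.array(bot.read_position()).tolist(),np.array(bot.read_tool_rot()).tolist()],open("pv.json","w"))
im=bot.camera("wrist");cv2.imwrite("pics/vplaced.png",cv2.resize(im[80:280,220:420,::-1],None,fx=3,fy=3))
print(bot.read_clock(),[np.round(d["bbox"],1) for d in bot.search_frame("wrist","spring_center")[:1]])
for yw in(np.pi/2,-np.pi/2):print(bot.solve_ik([x,y,.1],down(.017+yw)))
E
```

```text
hit True [ 0.4597 -0.0111  0.0339] [-0.7  0.3  4.4]
1.0018001795556515 [ 0.4 -0.1  0.2]
18.05 [array([284.1, 174.2,  79.4,  43.7])]
[-0.18647572  0.26671574 -0.57306743  0.73101316  0.         -0.20347572]
[-0.18647572  0.26671574 -0.57306743  0.73101316  0.          2.93811693]
```

View pics/vplaced.png

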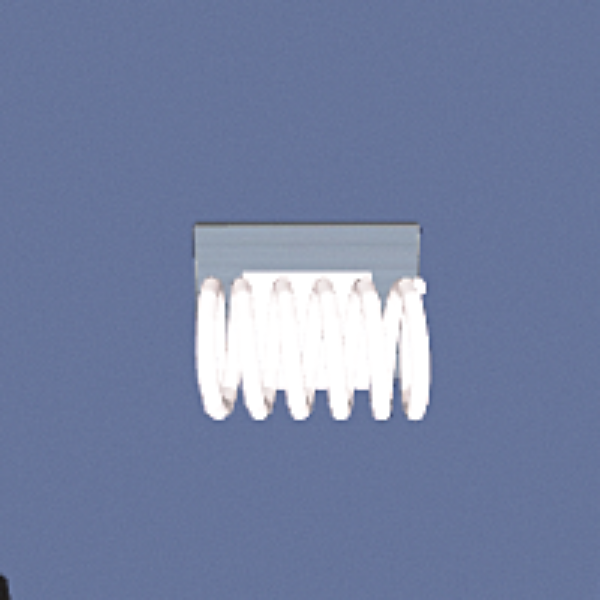

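The spring lies straight in the V rest, near its middle, at columns 285–363 and row ~196. Now the grasp across its middle and the move to the rod tip.

```bash
python3 - <<'E'
from h import *
import json
pv=json.load(open("pv.json"))
c=px(cam("wrist",pv),(324.3,196),.0525);print("spring",np.round(c,4))
x,y=np.clip(c[0],.456,.463),-.0117
q=down(.017+np.pi/2)
bot.move_pose([x,y,.12],q)
bot.set_gripper(1.0)
bot.move_linear([x,y,.06],speed=.15)
print("hit",bot.move_linear([x,y,.035],speed=.08,until_force=5))
bot.set_gripper(0.0,60);print("w",bot.read_gripper_width(),bot.read_finger_force(),np.round(bot.read_position(),4),np.round(bot.read_ft_force(),1))
bot.move_linear([x,y,.12],speed=.15)
d=np.array([np.cos(.1385),np.sin(.1385),0]);tip=np.array([.5192,.2784,0])
p=tip-.045*d+[0,0,.0675]
qr=down(.1385+np.pi/2)
bot.move_pose(p+[0,0,.05],qr);bot.move_linear(p,speed=.12);bot.wait(.2)
ps=[np.array(bot.read_position()).tolist(),np.array(bot.read_tool_rot()).tolist()];json.dump(ps,open("pr.json","w"))
im=bot.camera("wrist");cv2.imwrite("pics/pre.png",im[:,:,::-1])
s=bot.camera("side");cv2.imwrite("pics/pre_s.png",s[:,:,::-1])
print(np.round(ps[0],4),np.round(p,4),np.round(bot.read_ft_force(),1),bot.read_gripper_width(),bot.read_clock())
a=im[20:400,150:490,::-1];b=cv2.resize(s[110:180,215:345,::-1],None,fx=3.4,fy=3.4,interpolation=cv2.INTER_CUBIC)
o=np.zeros((400,800,3),np.uint8);o[:380,:340]=a;o[:b.shape[0],345:345+b.shape[1]]=b;cv2.imwrite("pics/pre_c.png",o)
E
```

```text
spring [ 0.4594 -0.0107  0.0525]
hit False
w 0.2624859990087571 67.36702054738998 [ 0.46   -0.0113  0.0365] [-4.   1.5 16.2]
[0.4755 0.2724 0.0685] [0.4746 0.2722 0.0675] [-0.8 -0.  -1.3] 0.2518516641883546 24.0667
```

View pics/pre_c.png

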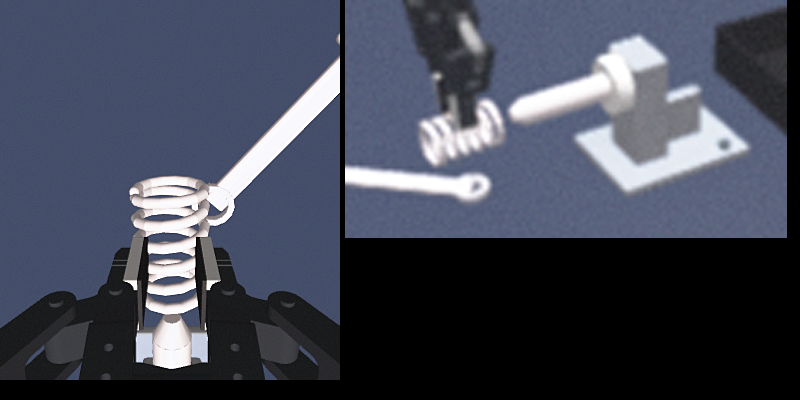

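The view shows the spring held across its middle and aligned with the rod, with the rod's nose just ahead. The gripper width reads narrower than I expected, so I'll compare the spring's image position with where it should be in the grip.

```bash
python3 - <<'E'
from h import *
import json
ps=json.load(open("pr.json"));W=cam("wrist",ps);S=cam("side")
d=np.array([np.cos(.1385),np.sin(.1385),0]);n=np.array([-d[1],d[0],0]);t=np.array(ps[0]);z=np.array([0,0,1.])
def ring(KE,c,r): return np.array([proj(KE,c+r*(np.cos(a)*n+np.sin(a)*z)) for a in np.linspace(0,6.283,60)])
big=[cv2.resize(cv2.imread("pics/pre.png"),None,fx=4,fy=4,interpolation=cv2.INTER_CUBIC),cv2.resize(cv2.imread("pics/pre_s.png"),None,fx=4,fy=4,interpolation=cv2.INTER_CUBIC)]
tip=np.array([.5192,.2784,.085])
for im,KE in zip(big,(W,S)):
    c=t+.0165*z   # expected axis (TCP .0365 -> 52.5mm)
    L=[(c-.03*d,.0195,(0,0,255)),(c+.03*d,.0195,(0,255,0)),(tip+.012*d,.011,(255,0,0)),(tip,.005,(255,0,0)),(tip+.09*d,.025,(255,0,255))]
    for cc,r,col in L: cv2.polylines(im,[np.int32(ring(KE,cc,r)*4+2)],True,col,1)
a=big[0][640:1240,1000:1520];b=big[1][450:700,880:1360]
o=np.zeros((600,800,3),np.uint8);a=cv2.resize(a,(320,369));b=cv2.resize(b,(480,250))
o[:369,:320]=a;o[:250,320:]=b;cv2.imwrite("pics/ov.png",o)
E
```

```text
(no output)
```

View pics/ov.png

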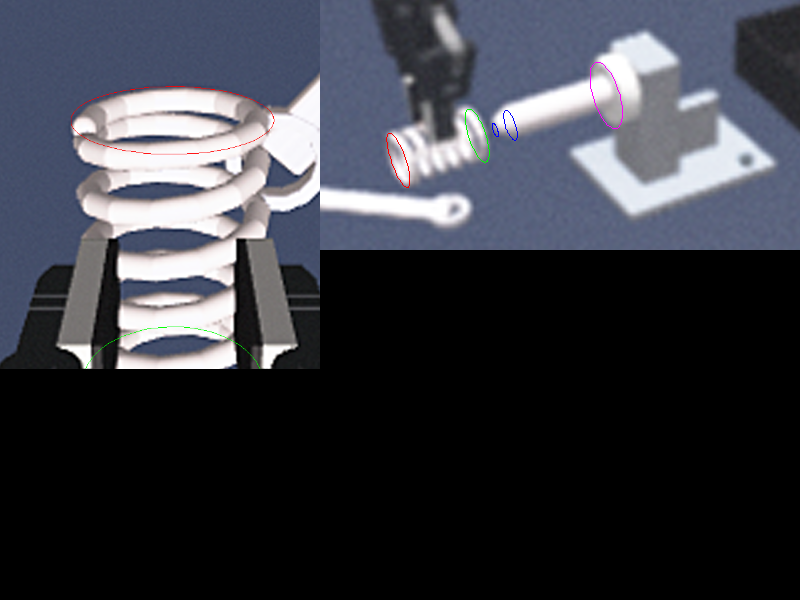

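The predicted spring rings match the picture to about 1–2 mm. The rod sits ~2 px above its prediction in the side view, so I'll quantify that numerically from the saved pictures.

```bash
python3 - <<'E'
from h import *
import json
ps=json.load(open("pr.json"));W=cam("wrist",ps);S=cam("side")
yaw=.1385;d=np.array([np.cos(yaw),np.sin(yaw),0]);n=np.array([-d[1],d[0],0]);tip=np.array([.5192,.2784,.085])
def runs(l,lo,hi,th=None):
    l=l.astype(float);seg=l[lo:hi];m=th or (seg.min()+seg.max())/2;i=np.where(seg>m)[0]
    return lo+i[0],lo+i[-1],round(m)
for f in("side0","pre_s"):
    g=cv2.imread(f"pics/{f}.png")[:,:,2]
    print(f)
    for c in range(262,296,4):
        # axis row predicted at column c
        s=np.linspace(-.01,.09,400);pp=np.array([proj(S,tip+a*d) for a in s]);k=np.argmin(abs(pp[:,0]-c))
        e=[np.array([proj(S,tip+s[k]*d+.011*(np.cos(a)*n+np.sin(a)*np.array([0,0,1]))) for a in np.linspace(0,6.28,72)])[:,1]]
        print(c,"s=%.3f pred %.1f"%(s[k],pp[k,1]),"edge pred %.1f %.1f"%(e[0].min(),e[0].max()),g[124:156,c].tolist())
g=cv2.imread("pics/pre.png")[:,:,2]
print("wrist pred tip",proj(W,tip),"shoulder",proj(W,tip+.012*d),proj(W,tip+.012*d+.011*n),proj(W,tip+.012*d-.011*n),"15mm",proj(W,tip+.02*d))
for r in(345,365,370,375):print(r,g[r,290:356].tolist())
print("col322",g[325:345,322].tolist())
E
```

```text
side0
262 s=-0.004 pred 145.0 edge pred 141.2 148.7 [84, 87, 83, 86, 86, 87, 85, 88, 90, 87, 85, 88, 92, 83, 93, 87, 85, 96, 108, 99, 93, 91, 86, 86, 85, 89, 86, 87, 88, 89, 92, 86]
266 s=0.008 pred 143.7 edge pred 140.0 147.4 [88, 87, 85, 84, 87, 86, 89, 85, 84, 89, 86, 90, 88, 89, 138, 229, 254, 255, 253, 245, 218, 161, 113, 85, 86, 88, 86, 85, 89, 84, 86, 90]
270 s=0.021 pred 142.5 edge pred 138.8 146.2 [85, 87, 83, 91, 89, 85, 86, 88, 85, 89, 86, 81, 93, 161, 245, 255, 254, 253, 245, 220, 182, 148, 110, 96, 84, 81, 89, 87, 91, 82, 88, 86]
274 s=0.034 pred 141.2 edge pred 137.5 144.9 [84, 89, 87, 85, 85, 89, 86, 89, 86, 85, 86, 105, 198, 255, 255, 253, 252, 241, 211, 165, 140, 102, 89, 85, 86, 88, 87, 84, 88, 87, 91, 86]
278 s=0.047 pred 140.0 edge pred 136.3 143.7 [87, 87, 86, 85, 89, 86, 83, 84, 85, 83, 118, 218, 255, 254, 253, 250, 234, 203, 158, 132, 100, 88, 90, 89, 84, 89, 88, 85, 89, 87, 85, 86]
282 s=0.060 pred 138.8 edge pred 135.1 142.4 [88, 85, 91, 87, 87, 86, 87, 88, 89, 133, 230, 255, 254, 253, 248, 230, 189, 155, 117, 90, 93, 89, 90, 85, 88, 106, 130, 118, 96, 90, 89
[... 3196 characters left out ...]
5, 232, 239, 243, 246, 249, 251, 251, 250, 250, 250, 251, 252, 251, 239, 241, 251, 241, 250, 238, 238, 241, 253, 253, 252, 252, 251, 250, 249, 250, 249, 249, 248, 243, 237, 221, 199, 159, 203, 202, 202, 202, 199, 197, 198, 199, 200, 195, 195, 192, 198, 197]
375 [206, 205, 206, 204, 206, 204, 205, 205, 206, 206, 207, 209, 205, 174, 208, 231, 239, 242, 246, 248, 250, 251, 249, 248, 248, 247, 247, 248, 250, 250, 251, 251, 250, 249, 250, 249, 249, 248, 248, 250, 251, 250, 249, 249, 249, 249, 248, 243, 237, 221, 195, 189, 204, 205, 203, 202, 202, 199, 198, 198, 195, 194, 194, 196, 196, 198]
col322 [208, 237, 248, 250, 251, 251, 251, 255, 255, 109, 127, 131, 130, 134, 134, 132, 132, 121, 177, 255]
```

The rod is ~0.8 mm to +n and ~1.5 mm further along than I first measured, and the spring probably hangs 1–2 mm low. I'll correct for this, enter the nose with a force guard, then centre by gentle probing.

```bash
cat >> h.py <<'E'
yaw=.1385;d=np.array([np.cos(yaw),np.sin(yaw),0]);n=np.array([-d[1],d[0],0]);Z=np.array([0,0,1.])
tip=np.array([.5192,.2784,0])+.0015*d+.0008*n
def at(s,a=0,z=0): return tip+(s+.09)*d+a*n+z*Z   # s: spring centre along rod axis (home -0.030)
def rel():
    p=np.array(bot.read_position());q=p-tip;return np.round([q@d-.09,q@n,p[2]],4)
E
python3 - <<'E'
from h import *
z0=.069
bot.move_linear(at(-.130,0,z0),speed=.05);bot.wait(.1)
f0=bot.read_ft_force();print(rel(),np.round(f0,1))
h=bot.move_linear(at(-.100,0,z0),speed=.05,until_force=5);bot.wait(.1)
print("enter",h,rel(),np.round(bot.read_ft_force()-f0,1),bot.read_gripper_width())
if not h:
    for nm,v in(("up",Z),("dn",-Z),("L",n),("R",-n)):
        b=at(-.100,0,z0)
        h=bot.move_linear(b+.004*v,speed=.02,until_force=3);r=rel();print(nm,h,r,np.round(bot.read_ft_force()-f0,1))
        bot.move_linear(b,speed=.03)
print(bot.read_clock(),rel(),np.round(bot.read_ft_force()-f0,1),bot.read_gripper_width(),bot.read_finger_force())
E
```

```text
[-0.13    0.      0.0689] [-0.   0.2 -2.1]
enter False [-0.1005 -0.      0.0689] [ 0.2 -0.1  0.5] 0.25344443402596273
up False [-0.1    -0.      0.0732] [0.3 0.2 0.6]
dn True [-0.0996 -0.0002  0.0657] [ 1.1 -1.   2.3]
L True [-0.1007  0.0015  0.0682] [ 1.7 -1.9  1.7]
R False [-0.1001 -0.0042  0.0689] [ 0.1 -0.  -0.1]
27.55 [-0.1     0.0003  0.069 ] [ 0.1 -0.8  1.5] 0.2531199270501289 61.03687942028046
```

```bash
python3 - <<'E'
from h import *
a,z0=-.0016,.0697
bot.move_linear(at(-.100,a,z0),speed=.03);bot.wait(.1)
f0=bot.read_ft_force();print(rel(),np.round(f0,1))
h=bot.move_linear(at(-.036,a,z0),speed=.05,until_force=6);bot.wait(.1)
print("go",h,rel(),np.round(bot.read_ft_force()-f0,1),bot.read_gripper_width())
if not h:
    h=bot.move_linear(at(-.024,a,z0),speed=.02,until_force=7);print("seat",h,rel(),np.round(bot.read_ft_force()-f0,1),bot.read_gripper_width())
print(bot.read_clock())
E
```

```text
[-0.1    -0.0017  0.0697] [ 1.2  0.1 -1.5]
go False [-0.0363 -0.0016  0.0697] [-1.5  0.4  0.2] 0.2560340459283426
seat True [-0.0318 -0.0017  0.0689] [-1.9 -0.2 -0.1] 0.25410076808783894
29.8333
```

```bash
python3 - <<'E'
from h import *
a,z0=-.0016,.0697
f0=bot.read_ft_force()
h=bot.move_linear(at(-.022,a,z0),speed=.015,until_force=14);print("push",h,rel(),np.round(bot.read_ft_force(),1),bot.read_gripper_width());
bot.wait(.2);print(rel(),np.round(bot.read_ft_force(),1),bot.read_clock())
im=bot.camera("side");cv2.imwrite("pics/seat_s.png",im[:,:,::-1])
S=cam("side");g=im[:,:,0]
print([round(float(proj(S,at(s,0,.085))[0]),1) for s in(-.06,-.03,0)])
print([np.round(x["bbox"],1).tolist() for x in bot.search_frame("side","spring_center")[:1]])
# profile along upper silhouette between spring and flange
for off in(.012,.016):
    P=[proj(S,at(s,0,.085+off)+0) for s in np.arange(-.07,.012,.002)]
    print([int(cv2.getRectSubPix(g,(1,1),tuple(map(float,p)))[0,0]) for p in P])
E
```

```text
push True [-0.0314 -0.0014  0.0679] [-0.3  0.5  1.3] 0.2549824915845789
[-0.0315 -0.0013  0.0677] [2.3 0.8 1.6] 30.5083
[273.1, 282.3, 291.4]
[[274.6, 132.3, 17.2, 16.9]]
[251, 251, 254, 254, 252, 249, 249, 251, 252, 252, 250, 251, 252, 254, 254, 249, 223, 193, 160, 135, 110, 82, 63, 50, 52, 55, 57, 86, 134, 200, 248, 251, 249, 246, 247, 242, 224, 223, 235, 248, 255]
[202, 203, 216, 227, 242, 248, 249, 243, 239, 240, 247, 249, 246, 239, 235, 236, 217, 195, 168, 141, 115, 86, 65, 55, 52, 51, 56, 79, 123, 175, 223, 236, 245, 246, 240, 227, 219, 230, 250, 254, 255]
```

Contact came at the same spot twice (s ≈ −31.5 mm, home is −30 ± measurement error), so it looks like the flange. A small twist and another gentle push should rule out a snag.

```bash
python3 - <<'E'
from h import *
a,z0=-.0014,.0690
q0=R.from_quat(np.roll(down(yaw+np.pi/2),-1))
bot.move_linear(at(-.034,a,z0),speed=.03)
for deg in(5,-5,0):
    Q=R.from_rotvec(d*np.radians(deg));off=Q.apply([0,0,-.016])+[0,0,.016]
    bot.move_linear(at(-.034,a,z0)+off,speed=.03,rotation=np.roll((Q*q0).as_quat(),1))
bot.wait(.2);f0=np.array(bot.read_ft_force())
tr=[]
for s in(-.032,-.031,-.030,-.029,-.028):
    h=bot.move_linear(at(s,a,z0),speed=.02,until_force=20);bot.wait(.1)
    f=np.array(bot.read_ft_force())-f0;tr.append((s,h,rel().tolist(),round(f@d,1)))
    if h or f@d<-12: break
for t in tr: print(t)
print(bot.read_gripper_width(),bot.read_clock())
E
```

```text
(-0.032, False, [-0.0322, -0.0013, 0.0688], np.float64(-0.2))
(-0.031, False, [-0.0311, -0.0014, 0.069], np.float64(-0.9))
(-0.03, False, [-0.0309, -0.0014, 0.0688], np.float64(-4.7))
(-0.029, False, [-0.0308, -0.0013, 0.0688], np.float64(-8.1))
(-0.028, False, [-0.0307, -0.0013, 0.0687], np.float64(-8.8))
0.2588825282110748 33.6333
```

Hard stop at s = −30.8 mm with the force building up smoothly: home against the flange. Next: lower it onto the rod, release, retreat and check.

```bash
python3 - <<'E'
from h import *
import json
p=np.array(bot.read_position())
bot.move_linear(at(-.0305,-.0013,.0655),speed=.02,until_force=3)
bot.set_gripper(1.0);print(bot.read_gripper_width(),np.round(bot.read_ft_force(),1))
p=np.array(bot.read_position());bot.move_linear(p+[0,0,.12],speed=.2)
bot.move_linear(p+[0,0,.13]-.05*d,speed=.25);bot.wait(.2)
ps=[np.array(bot.read_position()).tolist(),np.array(bot.read_tool_rot()).tolist()];json.dump(ps,open("pf.json","w"))
im=bot.camera("wrist");cv2.imwrite("pics/fin_w.png",im[:,:,::-1]);W=cam("wrist",ps)
print("wrist",[np.round(x["bbox"],1).tolist() for x in bot.search_frame("wrist","spring_center")[:1]])
s=bot.camera("side");cv2.imwrite("pics/fin_s.png",s[:,:,::-1]);S=cam("side")
print("side",[np.round(x["bbox"],1).tolist() for x in bot.search_frame("side","spring_center")[:1]])
for nm,g,KE in(("w",im[:,:,0],W),("s",s[:,:,0],S)):
    for off in(.009,.012,.015):
        for lat in (0,.012,-.012):
            P=[proj(KE,at(q,lat,.082+off)) for q in np.arange(-.07,.006,.002)]
            print(nm,off,lat,[int(cv2.getRectSubPix(g,(1,1),tuple(map(float,p)))[0,0]) for p in P])
    print(nm,[np.round(proj(KE,at(q,0,.085)),1).tolist() for q in(-.09,-.06,-.03,0)])
for nm,a,b in(("side","side0","fin_s"),):
    A,B=[cv2.imread(f"pics/{k}.png").astype(int) for k in(a,b)]
    D=(abs(A-B).max(2)>40).astype(np.uint8);c=cv2.connectedComponentsWithStats(D)[2];print([x.tolist() for x in c[1:] if x[4]>12])
print(bot.read_clock())
E
```

```text
0.9995739689165529 [ 0.   0.1 -0.3]
wrist [[299.2, 214.4, 46.0, 71.8]]
side [[270.5, 133.6, 25.6, 17.1]]
w 0.009 0 [255, 255, 255, 255, 255, 255, 235, 255, 255, 255, 255, 253, 245, 255, 254, 255, 255, 230, 255, 255, 254, 255, 255, 224, 255, 255, 255, 255, 252, 247, 255, 255, 255, 255, 213, 255, 255, 202, 178]
w 0.009 0.012 [70, 188, 250, 219, 123, 229, 255, 255, 69, 142, 243, 255, 242, 227, 175, 194, 250, 255, 246, 177, 234, 199, 255, 255, 193, 228, 197, 232, 255, 254, 158, 166, 155, 251, 255, 255, 172, 175, 178]
w 0.009 -0.012 [82, 170, 255, 255, 254, 254, 166, 255, 255, 246, 252, 107, 240, 255, 242, 232, 236, 165, 255, 255, 215, 244, 156, 224, 254, 242, 208, 139, 173, 245, 254, 160, 152, 223, 250, 249, 180, 180, 180]
w 0.012 0 [255, 255, 255, 255, 255, 255, 253, 255, 255, 255, 255, 239, 255, 254, 255, 255, 247, 248, 255, 254, 255, 255, 230, 255, 255, 255, 255, 255, 243, 255, 255, 255, 255, 224, 254, 255, 215, 178, 184]
w 0.012 0.012 [95, 240, 235, 132, 197, 253, 255, 50, 89, 218, 254, 255, 230, 203, 184, 243, 255, 251, 195, 230, 190, 251, 255, 197, 222, 216, 213, 255, 255, 179, 166
[... 2522 characters left out ...]
5, 211, 212, 216, 223, 225, 214, 209, 211, 214, 214, 209, 213, 226, 236, 239, 232, 215, 205]
s 0.015 -0.012 [252, 251, 251, 249, 247, 248, 250, 253, 252, 249, 245, 247, 249, 248, 246, 245, 246, 250, 252, 251, 249, 246, 246, 250, 251, 251, 248, 248, 248, 246, 244, 241, 242, 244, 224, 205, 214, 231, 249]
s [[263.7, 144.3], [273.1, 141.3], [282.3, 138.5], [291.4, 135.7]]
[[0, 0, 154, 252, 13459], [243, 0, 25, 8, 165], [236, 4, 7, 6, 27], [238, 7, 39, 95, 2110], [98, 18, 12, 33, 72], [271, 130, 21, 7, 43], [272, 140, 19, 9, 80], [0, 166, 6, 10, 43], [324, 280, 31, 16, 172], [0, 295, 71, 54, 1679], [43, 343, 57, 57, 686], [22, 350, 14, 4, 36], [97, 370, 5, 8, 13], [100, 383, 21, 17, 166]]
35.9833
```

The last coil meets the flange with no visible gap. The side view differs only at the arm, the emptied groove and the rod, so nothing else moved. Handing in.

```bash
python3 -c "
from cell import bot
print(bot.close_job())"
```

```text
the job is handed in; nothing more can be done
None
```

The spring is on the rod, home against the flange and released; the job was handed in at about 36 s of the 58 s allowed, with no verdict returned, and nothing else appeared moved in the side view.

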